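# Find the socket that fits the nut

### The job

Three look-alike sockets stand in the slotted rack, held down by its top plate; draw them out through the open front of their slots and try them on the hex nut of the fixture foot until you find the one that fits. Stand any socket that does not fit upright on the table (or back in the rack); push the fitting one fully home over the nut and finish while still gripping it there. Leave the pliers, wrench and file alone and do not tip a socket over.

Things in the scene. Friction and masses are not known exactly. Their poses are not given: they have to be found in the camera images.
- rack: grey rack, fixed, 76 x 240 x 50 mm (x, y, z); origin on the table under the middle slot. Its top plate (44 to 50 mm height) has slots 30 mm wide at y = -75, 0, +75 mm, open to -x (front edge x = -30 mm), ending at x = +16 mm. The sockets stand on the table at x = 0, shanks up through the slots; the plate is 4 mm over their bodies, so they lift out only after 55 mm or more of travel to -x
- socket_a_centre (a point): centre (50 mm above the rim it stands on) of socket a; a, b and c are plain steel and alike outside: 100 mm tall, 0.2 to 0.4 kg; round body 46 mm in diameter up to 40 mm height, with a six-sided mouth 24 mm deep, chamfered 1.8 mm, in its underside; above it, from 40 to 100 mm, a solid six-sided shank 22 mm across flats (25.4 mm across corners), the place to grip. z up
- socket_b_centre (a point): centre of socket b, built as socket a (50 mm above its rim). In all three, x is square to one pair of the shank's flats and to one pair of the mouth's flats: shank flats and mouth flats are parallel and repeat every 60 degrees
- socket_c_centre (a point): centre of socket c, built as socket a (50 mm above its rim). Exactly one of the three sockets fits the nut: its mouth is 32.4 mm across flats. The mouths of the other two, 25 and 22 mm, stop on top of the nut, 16 mm too high. Which is which is not told and cannot be seen from outside: try them
- nut_top (a point): top centre of the fixed hex nut, 31 mm above the table: 30 mm across flats, 16 mm high, on a washer (50 mm wide, its top 15 mm above the table); the stud stands 4 mm above the nut. x is square to a pair of nut flats, z up. Below is a dark pad 100 x 100 x 12 mm, fixed. A seated socket's rim stands on the washer, 16 mm below this point: its centre is then 34 mm above this point
- pliers: pliers lying on the table, 53 x 168 x 13 mm, origin under the middle; a bystander
- wrench: combination wrench lying on the table, 37 x 203 x 10 mm, origin under the middle; a bystander
- file: file with a wooden handle lying on the table, 25 x 305 x 25 mm, origin under the middle; a bystander

How it is judged:
By the outcome, as a careful person would: the job done as asked, in the order asked, and still so for the second after the job is handed in, while the arm keeps its last pose, push and grip.
It also fails if it takes over 72 s, if anything falls off the work surface, if the arm or the gripper's body presses on something with over 40 N, if the wrist force passes 120 N, or if a joint passes its speed limit or range.

### The arm

A 6-joint arm with a two-finger parallel gripper is mounted at the origin on the work surface; the furniture and walls round the work are solid. World frame = base frame: x ahead of the robot, y to its left, z up, the work surface at z = 0. Lengths are in m, angles in degrees, forces in N, time in s.
With the tool pointing down it reaches from about 0.35 to 0.775 m from the base axis. Payload 7.3 kg.
Tool frame: the origin (TCP) lies between the finger pads; the fingertips stand 11 mm ahead of it and the grasp point (between the pads) lies 8 mm behind it; x points along the fingers, y is the direction in which the jaws open and shut, and the axes are right-handed (so a half turn about x gives the same grasp; the last joint's range is limited). The gripper opens to 92 mm and grips with 3 to 60 N. Pads are 19 mm wide; open, the fingers measure 130 mm over their backs; the gripper's body (75 mm by 190 mm) begins 47 mm behind the grasp point.
Start: joints at [-74.083, 19.595, 87.324, -0, 73.075, -8.365], TCP at [0.216, -0.479, 0.213] pointing down, gripper open.
Joint ranges: [-145.02, 145.02], [-44.19, 115.74], [2.07, 154.8], [-57.11, 237.11], [16.16, 152.29], [-177.93, 177.93]. Speed limits (degrees/s): [147.25, 147.25, 180, 180, 180, 180].

### API

Orientations are given as [roll, pitch, yaw] about the fixed x, y, z axes, in that order (R = Rz(yaw) Ry(pitch) Rx(roll)).
In Python, from workcell import robot gives the robot as it stands. The module is installed in compiled form; this text tells all that it offers.
- The arm moves only by the tool step_arm, never from a script. Its argument "deltas" is a list of rows, each a list of 3 entries, a list of its own where there are three numbers: the opening in per cent of the stroke, from 0 (shut) to 100 (fully open), then the shift along the tool's x, y, z in mm, then the turn, a rotation vector about the tool's x, y, z in rad. A call has 1 to 20 rows; each row is the pose to reach, as a shift and turn from the pose commanded when the call began, along the tool's axes at that moment; what a row does not reach only later rows make up. A row lasts 1/8 s, in which the tool goes at most 62.5 mm and 10.7 degrees, less where a joint would pass 70% of its speed; a pose out of reach is approached as far as the arm can. A call with a gripper value outside its range is refused whole. The fingers move at their own pace and stop on an object; "newtons" is the grip in N (left out, the last holds). Time passes only in rows, so rows that repeat a pose let the fingers close. It gives the time, the measured TCP pose, the force and the opening at its end, in the units of the state.
- robot.sense(): the state, without advancing time (a new reading comes with each control period).
- robot.read_camera(name): name is "scene" or "side" or "wrist"; returns a dict with "img" (420x560x3 uint8, red, green, blue), "z_map" (420x560 float32, m along the optical axis (not along the pixel's ray), 0 where there is no reading), "fx", "fy", "cx", "cy" (pixels), "rvec" (rotation vector, rad) and "tvec" (3), from world to camera coordinates, as OpenCV has them; the wrist camera has in their place "hand_eye" (4x4, takes a point from camera to tool coordinates, whose origin is the TCP and whose axes are the tool frame's). Camera axes: x right, y down, z forward; pixel columns grow to the right and rows downward; lengths in m; the calibration is good to about 2 mm. A picture is of the moment at which its call begins: read the wrist's pose just before it.
- robot.sign_off(): hands the job in, once; it reports no verdict.
Trained networks look in the newest picture that a camera, given by its name, has taken for a name from the list of things; names that differ only in an ending like _2 or _b are one class to them, and where a whole thing is asked for, a point or a joint stands for the part that bears it (a point fixed in the world has none). Each returns a list of dicts, best first, with "score" (0 to 1); they miss things now and then, are a little off and sometimes report something else, mostly with a low value. They report only what shows in the picture. A call takes as long as a camera call.
- robot.look_for(name, camera): "xyz" ([x, y, z] in m, in the coordinates of the camera as it stood for that picture, good to about 4 mm: the middle of the surface that is visible of it).
- robot.mark_of(name, camera): "xyz" ([x, y, z] in m, in the coordinates of the camera as it stood for that picture, good to about 4 mm: a listed point, or the origin of a listed thing).
The state is a dict: "t": time; "joint_pos": joint angles; "joint_vel": joint speeds; "effort": joint torques, N m; "tcp_pos": TCP position; "orientation": TCP orientation; "force": force on the tool from outside, world axes, zero at the start; "moment": the same for the moment, N m; "width": finger opening in m.
Only numpy, scipy, OpenCV 4.12 (cv2) and the standard library are available. Lean on these libraries where they do the work, as an engineer would, in place of code of your own. Each camera call takes 0.05 s, during which the arm holds its last target.

## Working session

There is one attempt and no reset: what is moved stays moved. The work goes in short steps, Python scripts to look and compute and a tool call to move; the robot and the scene stay as the last step left them, time stands still between calls to the robot, and variables do not carry over. Pictures are saved under pics/ and viewed, and the job is handed in when it is done.

Besides the shell and the picture viewer there is one more tool, called after "Emit:" in YAML: its name, and indented under it one key for each argument. step_arm: Moves the arm, as the interface text tells. Its arguments: {"type":"object","properties":{"deltas":{"type":"array","items":{"type":"array"}},"newtons":{"type":"number"}},"required":["deltas"]}

```bash
mkdir -p pics; cat > h.py <<'E'
import numpy as np, cv2
from scipy.spatial.transform import Rotation as Rn
from workcell import robot
def T_cam(c, st=None):
    if 'hand_eye' in c:
        T=np.eye(4); T[:3,:3]=Rn.from_euler('xyz',st['orientation'],degrees=True).as_matrix(); T[:3,3]=st['tcp_pos']
        return T@np.array(c['hand_eye'])
    R,_=cv2.Rodrigues(np.array(c['rvec'],float)); T=np.eye(4); T[:3,:3]=R.T; T[:3,3]=-R.T@np.array(c['tvec'],float).ravel(); return T
def snap(name,fn=None):
    st=robot.sense(); c=robot.read_camera(name); 
    if fn: cv2.imwrite('pics/'+fn,c['img'][:,:,::-1])
    return st,c,T_cam(c,st)
def cloud(c,T):
    z=c['z_map']; v,u=np.mgrid[:z.shape[0],:z.shape[1]]
    P=np.stack([(u-c['cx'])/c['fx']*z,(v-c['cy'])/c['fy']*z,z],-1)
    W=P@T[:3,:3].T+T[:3,3]; W[z==0]=np.nan; return W
def find(cam,T,names,f='mark_of'):
    for n in names:
        for r in getattr(robot,f)(n,cam)[:5]:
            print(f,n,round(r['score'],2),np.round(T[:3,:3]@np.array(r['xyz'])+T[:3,3],4), {k:v for k,v in r.items() if k not in('xyz','score')})
E
python3 - <<'E'
from h import *
print(robot.sense())
for n in ['scene','side','wrist']:
    st,c,T=snap(n,n+'0.png'); print(n,np.round(T,3).tolist(),c['fx'])
    find(n,T,['socket_a_centre','nut_top','rack','pliers','wrench','file'])
E
```

```text
{'t': 0.0, 'joint_pos': array([-7.40851819e+01,  1.96368249e+01,  8.73789151e+01, -1.02162429e-03,
        7.30758897e+01, -8.36625582e+00]), 'joint_vel': array([ 0.06441527,  0.082813  ,  0.00754035, -0.0455466 ,  0.09676019,
        0.08386838]), 'effort': array([ 1.01483653e-03, -4.31233478e+01, -2.44216472e+01,  7.17783440e-02,
        5.60102658e-02, -1.20362083e-04]), 'tcp_pos': array([ 0.21576841, -0.47811802,  0.21273122]), 'orientation': array([-97.75542413,  89.90836518, 106.52594792]), 'force': array([-0.06465906, -0.23697701, -0.01692407]), 'moment': array([-0.02716769, -0.01301403,  0.01210807]), 'width': 0.09189386270080266}
scene [[-0.791, -0.322, 0.521, -0.026], [-0.612, 0.449, -0.652, 0.735], [-0.024, -0.834, -0.551, 0.632], [0.0, 0.0, 0.0, 1.0]] 397.30248171377605
mark_of socket_a_centre 0.86 [0.5981 0.2204 0.0518] {}
mark_of nut_top 0.9 [ 0.4621 -0.1739  0.0319] {}
mark_of pliers 0.64 [ 0.6525 -0.358   0.001 ] {}
mark_of wrench 0.54 [ 0.3956 -0.3365  0.0019] {}
mark_of wrench 0.52 [ 6.528e-01 -3.616e-01 -5.000e-04] {}
mark_of wrench 0.35 [ 0.4615 -0.1718  0.0315] {}
mark_of file 0.91 [ 0.4401  0.4563 -0.0021] {}
side [[0.962, -0.129, 0.242, 0.128], [-0.274, -0.485, 0.83, -1.321], [0.01, -0.865, -0.502, 0.912], [0.0, 0.0, 0.0, 1.0]] 520.1910906225039
mark_of socket_a_centre 0.53 [0.5915 0.2208 0.0523] {}
mark_of nut_top 0.96 [ 0.4597 -0.1742  0.0316] {}
mark_of rack 0.98 [ 0.5948  0.1436 -0.0011] {}
mark_of rack 0.23 [ 0.4345  0.4519 -0.0049] {}
mark_of pliers 0.75 [ 0.5953  0.1435 -0.0018] {}
mark_of pliers 0.72 [ 0.6529 -0.3611  0.0008] {}
mark_of wrench 0.62 [ 0.3917 -0.337  -0.0012] {}
mark_of file 0.44 [ 0.4324  0.4571 -0.0037] {}
wrist [[0.411, -0.883, -0.228, 0.279], [-0.912, -0.398, -0.103, -0.451], [0.0, 0.25, -0.968, 0.384], [0.0, 0.0, 0.0, 1.0]] 294.8897316580218
```

View pics/scene0.png

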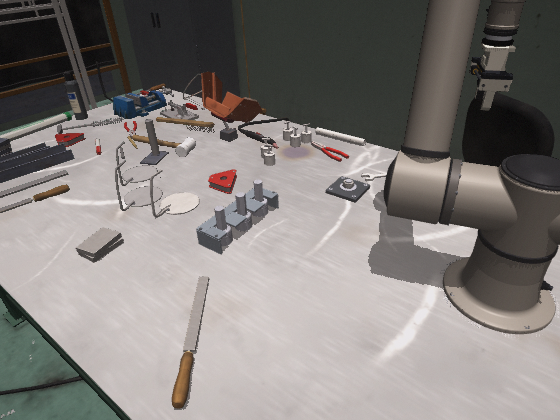

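View pics/side0.png

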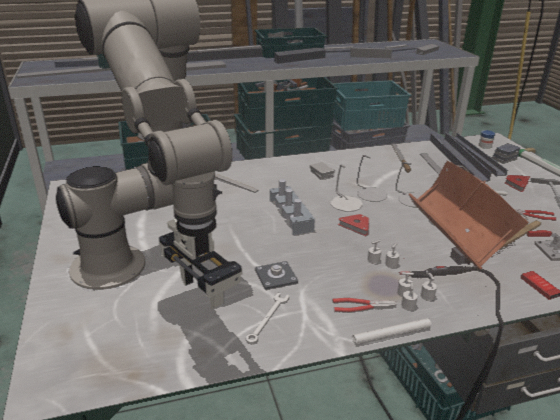

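```bash
python3 - <<'E'
from h import *
for n in ['scene','side']:
    st,c,T=snap(n); W=cloud(c,T).reshape(-1,3); W=W[~np.isnan(W[:,0])]
    np.save(n+'.npy',cloud(c,T))
    m=(W[:,2]>0.06)&(W[:,2]<0.115)&(W[:,0]>.5)&(W[:,0]<.7)&(W[:,1]>0)&(W[:,1]<.35)
    P=W[m]; 
    t=P[P[:,2]>0.0965]
    for y0 in [0.07,.145,.22]:
        q=t[abs(t[:,1]-y0)<.035]
        if len(q): print(n,y0,len(q),q.min(0).round(4),q.max(0).round(4),q.mean(0).round(4))
    # rack top plate
    m=(abs(W[:,2]-.05)<.004)&(W[:,0]>.5)&(W[:,0]<.7)&(W[:,1]>-.05)&(W[:,1]<.35)
    r=cv2.minAreaRect(W[m][:,:2].astype('f4')*1000); print('rack',r)
    # nut top
    m=(abs(W[:,2]-.031)<.003)&(abs(W[:,0]-.46)<.04)&(abs(W[:,1]+.174)<.04)
    print('nut',cv2.minAreaRect(W[m][:,:2].astype('f4')*1000),W[m].mean(0))
    m=(abs(W[:,2]-.012)<.002)&(abs(W[:,0]-.46)<.08)&(abs(W[:,1]+.174)<.08)
    print('pad',cv2.minAreaRect(W[m][:,:2].astype('f4')*1000),W[m].mean(0))
E
```

```text
scene 0.07 34 [0.5898 0.057  0.0967] [0.612  0.0822 0.1018] [0.6009 0.0716 0.0991]
scene 0.145 43 [0.5842 0.1333 0.0967] [0.6056 0.157  0.1019] [0.5939 0.146  0.0994]
scene 0.22 50 [0.5816 0.2081 0.097 ] [0.6061 0.2317 0.1028] [0.5927 0.2211 0.0994]
rack ((603.5038452148438, 144.43704223632812), (77.85453033447266, 241.94468688964844), 2.868407726287842)
nut ((461.2928771972656, -168.55148315429688), (29.448692321777344, 26.480350494384766), 25.055421829223633) [ 0.46004679 -0.16727886  0.03063579]
pad ((462.82427978515625, -185.70448303222656), (99.91224670410156, 131.2664794921875), 2.8812825679779053) [ 0.45847371 -0.16682625  0.01178839]
side 0.07 17 [0.5886 0.0553 0.0967] [0.607  0.0779 0.1008] [0.5984 0.0647 0.0985]
side 0.145 17 [0.58   0.124  0.0965] [0.5997 0.146  0.1026] [0.5887 0.1362 0.0989]
side 0.22 15 [0.5816 0.2016 0.0973] [0.5999 0.2234 0.1021] [0.5899 0.2127 0.0997]
rack ((599.8973999023438, 138.17230224609375), (77.40771484375, 248.2738494873047), 3.0939548015594482)
nut ((458.5174865722656, -177.7685546875), (25.917713165283203, 29.35662269592285), 7.93325662612915) [ 0.45909427 -0.17830858  0.03089523]
pad ((458.23870849609375, -177.94261169433594), (96.9223861694336, 102.68538665771484), 1.7987220287322998) [ 0.45615433 -0.18171579  0.01162425]
```

The scene camera shows the rack with its three shanks (about 225–260, 185–215) and the nut pad (348, 185). The side camera shows the nut (277, 270) and the rack (290, 205). Both agree with the network results. Next I want a wrist view of the nut and the rack.

```bash
cat >> h.py <<'E'
def plan(pos,jawyaw,st=None):
    """deltas (mm, rad about tool) from current pose to TCP pos, tool down, jaw yaw deg (mod 180 nearest)"""
    st=st or robot.sense(); R=Rn.from_euler('xyz',st['orientation'],degrees=True).as_matrix()
    best=None
    for k in (0,180):
        a=np.radians(jawyaw+k); G=np.array([[0,0,-1],[np.cos(a),np.sin(a),0],[np.sin(a),-np.cos(a),0]]).T
        rv=Rn.from_matrix(R.T@G).as_rotvec()
        if best is None or np.linalg.norm(rv)<np.linalg.norm(best): best=rv
    print('t',round(st['t'],2),'tcp',np.round(st['tcp_pos'],4),'yaw',round(float(np.degrees(np.arctan2(R[1,1],R[0,1]))),2),'j',np.round(st['joint_pos'],1),'F',np.round(st['force'],1),'w',round(st['width'],4))
    print('  shift mm',np.round(R.T@(np.array(pos)-st['tcp_pos'])*1000,1),'rot',np.round(best,4), 'world d',np.round((np.array(pos)-st['tcp_pos'])*1000,1))
E
python3 - <<'E'
from h import *
c=robot.read_camera('wrist');print(np.round(c['hand_eye'],3))
plan([.46,-.174,.22],-90)
E
```

```text
[[-0.    -0.25   0.968 -0.171]
 [ 1.    -0.     0.     0.   ]
 [ 0.     0.968  0.25  -0.069]
 [ 0.     0.     0.     1.   ]]
t 1.2 tcp [ 0.2159 -0.4786  0.2134] yaw -65.72 j [-74.1  19.6  87.3  -0.   73.1  -8.4] F [ 1.2 -0.4 -0.8] w 0.0917
  shift mm [  -6.6 -177.2 -347.7] rot [ 4.238e-01  0.000e+00 -1.000e-04] world d [244.1 304.6   6.6]
```

Emit:
step_arm:
  deltas:
    - [50,[-1,-30,-58],[0.07,0,0]]
    - [50,[-2,-60,-116],[0.14,0,0]]
    - [50,[-3,-90,-174],[0.21,0,0]]
    - [50,[-4,-118,-232],[0.28,0,0]]
    - [50,[-6,-148,-290],[0.35,0,0]]
    - [50,[-6,-177,-348],[0.424,0,0]]
    - [50,[-6,-177,-348],[0.424,0,0]]
    - [50,[-6,-177,-348],[0.424,0,0]]

```text
t: 2.2
tcp_pos: [0.4605, -0.1737, 0.2193]
orientation: [42.6, 90.0, -137.3]
force: [0.5, -0.3, 0.2]
width: 0.0463
```

```bash
python3 - <<'E'
from h import *
st,c,T=snap('wrist','w1.png'); find('wrist',T,['nut_top']); np.savez('w1.npz',W=cloud(c,T),img=c['img'])
plan([.595,.145,.25],-90)
E
```

```text
mark_of nut_top 0.66 [ 0.4621 -0.1708  0.0293] {}
t 2.3 tcp [ 0.4597 -0.1751  0.2193] yaw -90.04 j [-29.8  15.9  91.8  -0.   72.4  60.3] F [-0.4  0.1 -1. ] w 0.046
  shift mm [ -30.9 -320.2 -135.1] rot [-0.0006  0.0006 -0.0004] world d [135.3 320.1  30.7]
```

View pics/w1.png

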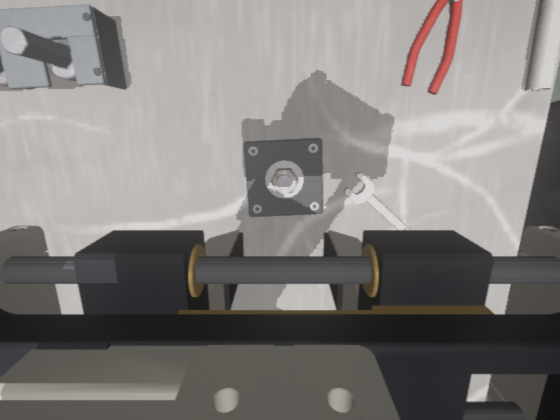

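```bash
python3 - <<'E'
from h import *
d=np.load('w1.npz'); W=d['W']; img=d['img']
c=cv2.resize(img[125:235,225:345],None,fx=6,fy=6,interpolation=cv2.INTER_CUBIC); cv2.imwrite('pics/w1z.png',c[:,:,::-1])
P=W.reshape(-1,3); P=P[~np.isnan(P[:,0])]
near=(abs(P[:,0]-.46)<.08)&(abs(P[:,1]+.174)<.08)
for lo,hi,n in [(.009,.0135,'pad+'),(.0095,.05,'padall'),(.0137,.05,'washer'),(.025,.0325,'nut'),(.033,.04,'stud')]:
    q=P[near&(P[:,2]>lo)&(P[:,2]<hi)]
    if len(q): print(n,len(q),cv2.minAreaRect((q[:,:2]*1000).astype('f4')),q.mean(0).round(4),np.median(q[:,2]))
E
```

```text
pad+ 4618 ((464.4897155761719, -174.37928771972656), (99.57270812988281, 99.41941833496094), 2.90958833694458) [ 0.4669 -0.1744  0.0114] 0.01137896051950979
padall 5651 ((464.49957275390625, -174.45071411132812), (99.59275817871094, 99.3817367553711), 2.785565137863159) [ 0.4666 -0.1744  0.0136] 0.011654757938724725
washer 1050 ((466.01226806640625, -172.05592346191406), (82.11219787597656, 90.69500732421875), 1.1288588047027588) [ 0.4659 -0.1745  0.0229] 0.01717620787814464
nut 320 ((464.40771484375, -174.87945556640625), (29.954872131347656, 32.449466705322266), 4.372295379638672) [ 0.4656 -0.1744  0.03  ] 0.030082775586837668
stud 175 ((464.4997253417969, -174.68711853027344), (18.34109115600586, 17.523082733154297), 46.9139289855957) [ 0.4646 -0.1744  0.0344] 0.03438842117023594
```

View pics/w1z.png

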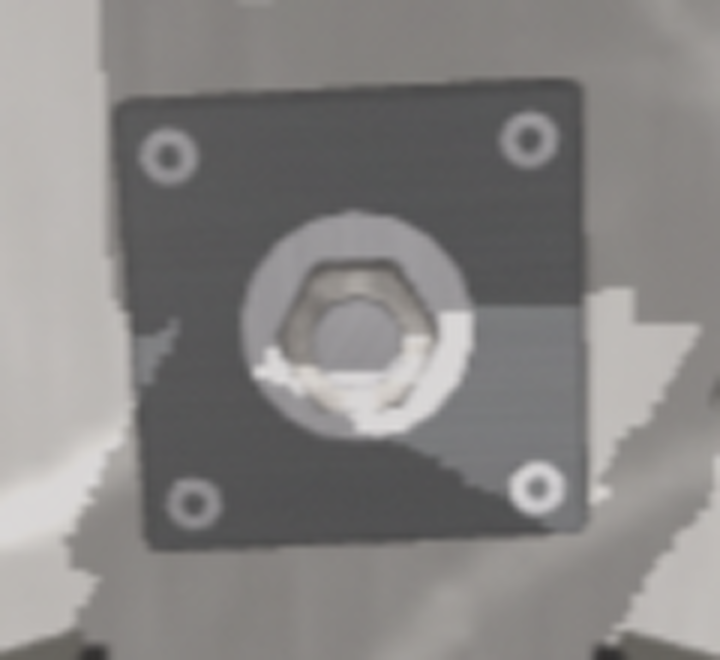

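Emit:
step_arm:
  deltas:
    - [50,[-5,-53,-22],[0,0,0]]
    - [50,[-10,-106,-44],[0,0,0]]
    - [50,[-16,-160,-67],[0,0,0]]
    - [50,[-22,-213,-90],[0,0,0]]
    - [50,[-28,-266,-112],[0,0,0]]
    - [50,[-31,-320,-135],[0,0,0]]
    - [50,[-31,-320,-135],[0,0,0]]
    - [50,[-31,-320,-135],[0,0,0]]

```text
t: 3.3
tcp_pos: [0.5953, 0.1439, 0.25]
orientation: [44.5, 89.9, -135.6]
force: [0.3, -0.8, -0.1]
width: 0.046
```

```bash
python3 - <<'E'
from h import *
st,c,T=snap('wrist','w2.png'); find('wrist',T,['socket_a_centre','rack']); np.savez('w2.npz',W=cloud(c,T),img=c['img'],T=T)
plan([.595,.145,.25],-90)
E
```

```text
mark_of socket_a_centre 0.69 [ 0.438   0.4573 -0.0019] {}
mark_of socket_a_centre 0.68 [0.5976 0.2139 0.049 ] {}
mark_of rack 0.8 [ 0.5988  0.1442 -0.0022] {}
mark_of rack 0.42 [0.5932 0.1443 0.0498] {}
t 3.45 tcp [0.5953 0.1437 0.2506] yaw -90.16 j [ 6.4 27.8 68.7 -0.  83.6 96.6] F [-0.5 -0.8 -0.3] w 0.0463
  shift mm [ 0.6 -1.3  0.3] rot [-0.0029  0.0001 -0.0004] world d [-0.3  1.3 -0.6]
```

View pics/w2.png

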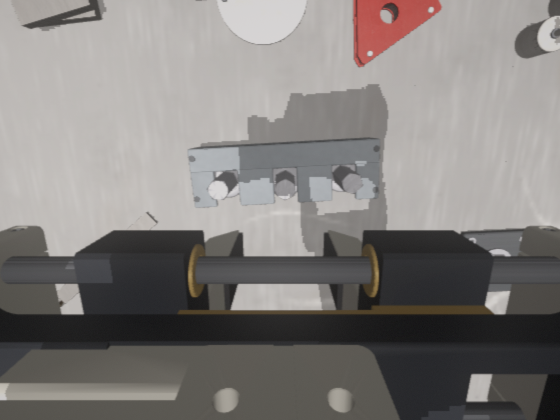

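```bash
python3 - <<'E'
from h import *
d=np.load('w2.npz'); W=d['W']; img=d['img']
c=cv2.resize(img[125:220,180:390],None,fx=3.8,fy=3.8,interpolation=cv2.INTER_CUBIC); cv2.imwrite('pics/w2z.png',c[:,:,::-1])
P=W.reshape(-1,3); P=P[~np.isnan(P[:,0])]
for y0 in [.07,.145,.22]:
    q=P[(P[:,2]>.0955)&(P[:,2]<.105)&(abs(P[:,0]-.595)<.05)&(abs(P[:,1]-y0)<.03)]
    print(len(q),cv2.minAreaRect((q[:,:2]*1000).astype('f4')),q.mean(0).round(4))
    s=q[:,:2]-(q[:,:2].max(0)+q[:,:2].min(0))/2
    # extent vs direction
    ext=[(a,np.ptp(s@[np.cos(np.radians(a)),np.sin(np.radians(a))])*1000) for a in range(0,180,6)]
    # fold into 60
    f={}
    for a,e in ext: f.setdefault(a%60,[]).append(e)
    print({k:round(float(np.mean(v)),1) for k,v in f.items()})
q=P[(abs(P[:,2]-.05)<.004)&(abs(P[:,0]-.6)<.07)&(abs(P[:,1]-.145)<.15)]
print('rack',cv2.minAreaRect((q[:,:2]*1000).astype('f4')),np.median(q[:,2]))
E
```

```text
345 ((603.6929321289062, 68.39752197265625), (21.916627883911133, 24.596532821655273), 46.406166076660156) [0.6043 0.0686 0.099 ]
{0: 23.9, 6: 24.4, 12: 24.8, 18: 24.9, 24: 24.7, 30: 24.2, 36: 23.5, 42: 22.7, 48: 22.3, 54: 23.1}
333 ((597.5052490234375, 142.18243408203125), (21.29170799255371, 24.094161987304688), 89.71580505371094) [0.5977 0.1424 0.0991]
{0: 24.0, 6: 23.8, 12: 23.4, 18: 22.9, 24: 22.2, 30: 21.9, 36: 22.7, 42: 23.4, 48: 23.8, 54: 24.0}
335 ((596.7186279296875, 216.88233947753906), (21.499832153320312, 23.743515014648438), 54.940425872802734) [0.597  0.2167 0.0991]
{0: 22.2, 6: 22.9, 12: 23.4, 18: 23.7, 24: 23.9, 30: 23.9, 36: 23.7, 42: 23.3, 48: 22.7, 54: 22.1}
rack ((606.571533203125, 142.71258544921875), (75.97117614746094, 240.0264892578125), 2.923536539077759) 0.04934542494444788
```

View pics/w2z.png

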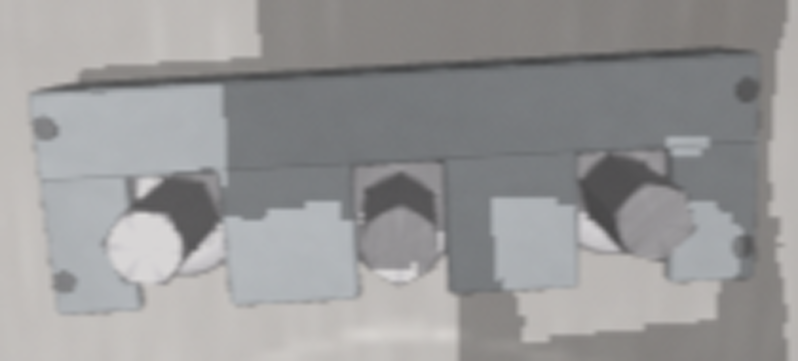

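Middle shank in w2z is at about (400, 245), the left one at (145, 245) and the right one at (655, 220). The rack opens towards the robot. I'll turn half a turn about the tool axis and look again, to cancel the hand-eye bias. The grasp is symmetric, so the turn costs nothing there.

Emit:
step_arm:
  deltas:
    - [50,[0,0,0],[-0.18,0,0]]
    - [50,[0,0,0],[-0.36,0,0]]
    - [50,[0,0,0],[-0.54,0,0]]
    - [50,[0,0,0],[-0.72,0,0]]
    - [50,[0,0,0],[-0.9,0,0]]
    - [50,[0,0,0],[-1.08,0,0]]
    - [50,[0,0,0],[-1.26,0,0]]
    - [50,[0,0,0],[-1.44,0,0]]
    - [50,[0,0,0],[-1.62,0,0]]
    - [50,[0,0,0],[-1.8,0,0]]
    - [50,[0,0,0],[-1.98,0,0]]
    - [50,[0,0,0],[-2.16,0,0]]
    - [50,[0,0,0],[-2.34,0,0]]
    - [50,[0,0,0],[-2.52,0,0]]
    - [50,[0,0,0],[-2.7,0,0]]
    - [50,[0,0,0],[-2.88,0,0]]
    - [50,[0,0,0],[-3.0,0,0]]
    - [50,[0,0,0],[-3.14,0,0]]
    - [50,[0,0,0],[-3.14,0,0]]

```text
t: 5.82
tcp_pos: [0.5953, 0.1446, 0.2507]
orientation: [-31.6, 90.0, -31.8]
force: [-0.5, 0.5, -0.3]
width: 0.0456
```

```bash
cat >> h.py <<'E'
def rackfit(W):
    P=W.reshape(-1,3); P=P[~np.isnan(P[:,0])]
    for y0 in [.07,.145,.22]:
        q=P[(P[:,2]>.0955)&(P[:,2]<.105)&(abs(P[:,0]-.595)<.05)&(abs(P[:,1]-y0)<.03)]
        if len(q)<20: continue
        s=q[:,:2]; n=np.arange(0,180,3)
        D=np.c_[np.cos(np.radians(n)),np.sin(np.radians(n))]; pr=s@D.T; e=np.ptp(pr,axis=0)*1000
        f=e.reshape(3,20).mean(0); print('sock',len(q),'mid',(q.max(0)+q.min(0))[:2].round(4)/2,'mean',q.mean(0).round(4),'flat normal mod60',n[f.argmin()],f.round(1).tolist())
    q=P[(abs(P[:,2]-.05)<.004)&(abs(P[:,0]-.6)<.07)&(abs(P[:,1]-.145)<.15)]
    print('rack',cv2.minAreaRect((q[:,:2]*1000).astype('f4')),np.median(q[:,2]))
E
python3 - <<'E'
from h import *
st,c,T=snap('wrist','w3.png'); find('wrist',T,['socket_a_centre','rack']); W=cloud(c,T);np.savez('w3.npz',W=W,img=c['img'],T=T)
rackfit(np.load('w2.npz')['W']);rackfit(W)
plan([.595,.145,.25],90)
E
```

```text
mark_of socket_a_centre 0.94 [0.5943 0.2147 0.0541] {}
mark_of rack 0.98 [ 0.5986  0.1407 -0.0011] {}
sock 345 mid [0.60405 0.06795] mean [0.6043 0.0686 0.099 ] flat normal mod60 48 [23.9, 24.1, 24.4, 24.6, 24.8, 24.8, 24.9, 24.8, 24.7, 24.5, 24.2, 23.9, 23.5, 23.2, 22.7, 22.4, 22.3, 22.6, 23.1, 23.5]
sock 333 mid [0.5975 0.1422] mean [0.5977 0.1424 0.0991] flat normal mod60 27 [24.0, 24.0, 23.8, 23.6, 23.4, 23.2, 22.9, 22.6, 22.2, 21.8, 21.9, 22.3, 22.7, 23.0, 23.4, 23.6, 23.8, 23.9, 24.0, 24.1]
sock 335 mid [0.5966  0.21705] mean [0.597  0.2167 0.0991] flat normal mod60 57 [22.2, 22.5, 22.9, 23.2, 23.4, 23.6, 23.7, 23.8, 23.9, 23.9, 23.9, 23.8, 23.7, 23.5, 23.3, 23.0, 22.7, 22.4, 22.1, 22.1]
rack ((606.571533203125, 142.71258544921875), (75.97117614746094, 240.0264892578125), 2.923536539077759) 0.04934542494444788
sock 332 mid [0.6035 0.0671] mean [0.603  0.0675 0.0992] flat normal mod60 48 [23.7, 24.0, 24.3, 24.5, 24.6, 24.7, 24.7, 24.6, 24.5, 24.3, 24.1, 23.8, 23.5, 23.1, 22.6, 22.1, 22.1, 22.5, 22.9, 23.3]
sock 329 mid [0.5964  0.14185] mean [0.5962 0.1415 0.0993] flat normal mod60 27 [24.1, 24.0, 23.9, 23.7, 23.4, 23.1, 22.7, 22.3, 21.8, 21.7, 21.9, 22.3, 22.7, 23.0, 23.3, 23.6, 23.8, 24.0, 24.1, 24.1]
sock 338 mid [0.59615 0.2162 ] mean [0.5956 0.2155 0.0993] flat normal mod60 54 [22.7, 23.2, 23.6, 24.0, 24.2, 24.5, 24.7, 24.8, 24.8, 24.8, 24.7, 24.6, 24.4, 24.2, 23.9, 23.5, 23.0, 22.6, 22.2, 22.3]
rack ((606.1735229492188, 141.47975158691406), (76.3259506225586, 240.3913116455078), 3.0660665035247803) 0.04948221427276042
t 5.97 tcp [0.5954 0.1452 0.2505] yaw 89.71 j [  6.5  27.8  68.6  -0.   83.6 -83.2] F [-0.1  1.  -0.8] w 0.0459
  shift mm [ 0.5 -0.2 -0.4] rot [-0.0051  0.0002  0.0001] world d [-0.4 -0.2 -0.5]
```

View pics/w3.png

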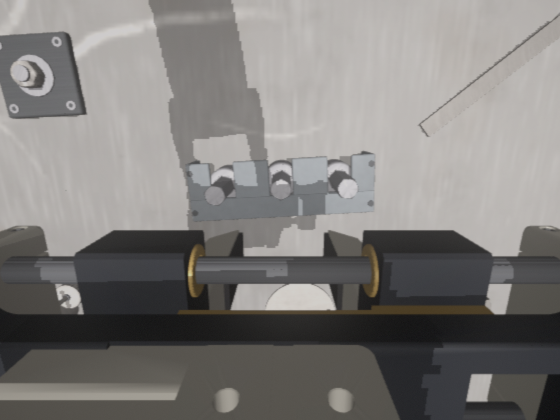

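The two wrist views agree to within 1 mm. The middle socket is at (0.597, 0.142) with a flat normal at 88°, and the nut is at about (0.464, −0.174). I'll start with the middle socket.

```bash
python3 - <<'E'
from h import *
plan([.597,.142,.070],88)
E
```

```text
t 5.97 tcp [0.5954 0.1452 0.2505] yaw 89.71 j [  6.5  27.8  68.6  -0.   83.6 -83.2] F [-0.1  1.  -0.8] w 0.0459
  shift mm [180.5  -3.2   1.6] rot [0.0298 0.0002 0.0001] world d [   1.6   -3.2 -180.5]
```

Emit:
step_arm:
  deltas:
    - [50,[40,-3,1.5],[0.03,0,0]]
    - [50,[80,-3,1.5],[0.03,0,0]]
    - [50,[120,-3,1.5],[0.03,0,0]]
    - [50,[155,-3,1.5],[0.03,0,0]]
    - [50,[180,-3,1.5],[0.03,0,0]]
    - [50,[180,-3,1.5],[0.03,0,0]]
    - [10,[180,-3,1.5],[0.03,0,0]]
    - [10,[180,-3,1.5],[0.03,0,0]]
    - [10,[180,-3,1.5],[0.03,0,0]]
    - [10,[180,-3,1.5],[0.03,0,0]]
  newtons: 40

```text
t: 7.22
tcp_pos: [0.5976, 0.1427, 0.0715]
orientation: [-0.9, 89.9, -2.8]
force: [-0.2, -0.8, 4.0]
width: 0.0218
```

```bash
python3 - <<'E'
from h import *
plan([.597-.07,.142-.0037,.072],88)
E
```

```text
t 7.22 tcp [0.5976 0.1427 0.0715] yaw 88.17 j [  6.3  36.5  82.9  -0.   60.5 -81.9] F [-0.2 -0.8  4. ] w 0.0218
  shift mm [ -0.7  -6.7 -70.4] rot [0.003 0.002 0.   ] world d [-70.6  -4.4   0.5]
```

Emit:
step_arm:
  deltas:
    - [10,[-2,0,0],[0,0,0]]
    - [10,[-2,-1.3,-15],[0,0,0]]
    - [10,[-2,-2.6,-30],[0,0,0]]
    - [10,[-2,-3.9,-45],[0,0,0]]
    - [10,[-2,-5.2,-60],[0,0,0]]
    - [10,[-2,-6.1,-70],[0,0,0]]
    - [10,[-2,-6.1,-70],[0,0,0]]
  newtons: 40

```text
t: 8.1
tcp_pos: [0.5261, 0.139, 0.0723]
orientation: [-170.0, 90.0, -171.8]
force: [0.3, 0.2, -2.6]
width: 0.0216
```

```bash
python3 - <<'E'
from h import *
st,c,T=snap('side','s1.png')
cv2.imwrite('pics/s1z.png',cv2.resize(c['img'][140:340,180:400],None,fx=3,fy=3)[:,:,::-1])
plan([.464,-.1742,.13],63)
E
```

```text
t 8.15 tcp [0.5269 0.139  0.0724] yaw 88.18 j [  6.7  30.3  94.7  -0.   54.9 -81.5] F [-0.1  0.1 -2. ] w 0.0215
  shift mm [ -57.6 -315.1  -52.9] rot [ 4.395e-01  3.000e-04 -0.000e+00] world d [ -62.9 -313.2   57.6]
```

View pics/s1z.png

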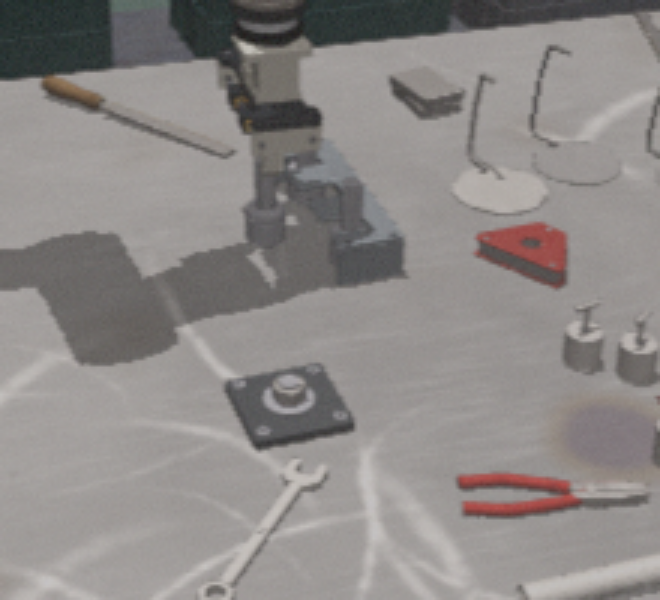

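Emit:
step_arm:
  deltas:
    - [10,[-40,-5,-5],[0,0,0]]
    - [10,[-57,-50,-10],[0.07,0,0]]
    - [10,[-57,-103,-19],[0.15,0,0]]
    - [10,[-57,-156,-27],[0.23,0,0]]
    - [10,[-57,-209,-36],[0.3,0,0]]
    - [10,[-57,-262,-45],[0.38,0,0]]
    - [10,[-57,-300,-51],[0.44,0,0]]
    - [10,[-57,-315,-53],[0.44,0,0]]
    - [10,[-57,-315,-53],[0.44,0,0]]
    - [10,[-57,-315,-53],[0.44,0,0]]

```text
t: 9.4
tcp_pos: [0.464, -0.173, 0.1293]
orientation: [138.7, 90.0, 111.8]
force: [-0.2, -0.3, -2.3]
width: 0.0214
```

```bash
python3 - <<'E'
from h import *
plan([.464,-.1742,.105],63)
st,c,T=snap('side','s2.png')
cv2.imwrite('pics/s2z.png',cv2.resize(c['img'][180:320,200:360],None,fx=4,fy=4,interpolation=cv2.INTER_CUBIC)[:,:,::-1])
plan([.464,-.1742,.105],63)
E
```

```text
t 9.4 tcp [ 0.464  -0.173   0.1293] yaw 63.05 j [-29.3  21.6  99.    0.   59.5 -92.4] F [-0.2 -0.3 -2.3] w 0.0214
  shift mm [24.3 -1.   0.6] rot [ 0.0008 -0.0005 -0.0004] world d [  0.   -1.2 -24.3]
t 9.45 tcp [ 0.464  -0.1729  0.1294] yaw 63.07 j [-29.3  21.6  99.    0.   59.5 -92.4] F [ 0.1  0.7 -2.6] w 0.0216
  shift mm [24.4 -1.2  0.6] rot [ 0.0012 -0.0003 -0.0003] world d [ -0.   -1.3 -24.4]
```

View pics/s2z.png

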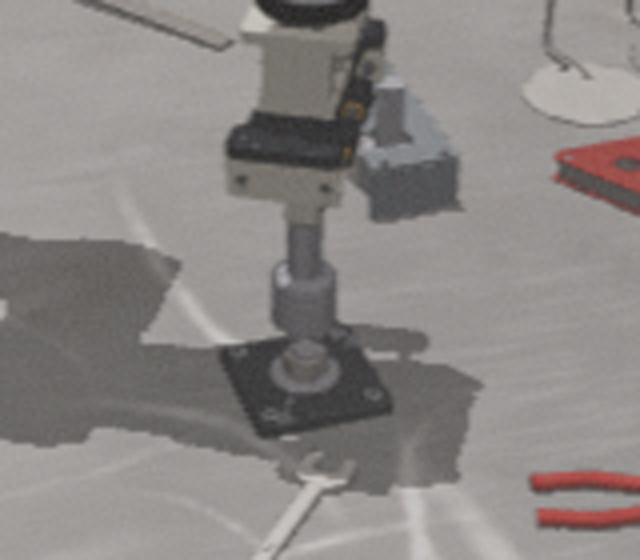

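Emit:
step_arm:
  deltas:
    - [10,[12,-1,0.5],[0,0,0]]
    - [10,[22,-1,0.5],[0,0,0]]
    - [10,[26,-1,0.5],[0,0,0]]
    - [10,[28,-1,0.5],[0,0,0]]
    - [10,[29.5,-1,0.5],[0,0,0]]
    - [10,[31,-1,0.5],[0,0,0]]

```text
t: 10.2
tcp_pos: [0.4639, -0.1754, 0.0985]
orientation: [-9.7, 90.0, -36.8]
force: [0.2, 0.2, -2.0]
width: 0.0214
```

```bash
python3 - <<'E'
from h import *
plan([.464,-.1742,.085],63)
E
```

```text
t 10.2 tcp [ 0.4639 -0.1754  0.0985] yaw 62.96 j [-29.6  23.9 101.   -0.   55.  -92.5] F [ 0.2  0.2 -2. ] w 0.0214
  shift mm [13.5  1.1 -0.5] rot [-0.0006  0.0005  0.0001] world d [  0.1   1.2 -13.5]
```

Emit:
step_arm:
  deltas:
    - [10,[2,0,0],[0,0,0]]
    - [10,[4,0,0],[0,0,0]]
    - [10,[6,0,0],[0,0,0]]
    - [10,[8,0,0],[0,0,0]]
    - [10,[10,0,0],[0,0,0]]

```text
t: 10.82
tcp_pos: [0.4638, -0.1753, 0.0883]
orientation: [-42.5, 90.0, -69.5]
force: [-0.1, -0.1, -2.9]
width: 0.0215
```

```bash
python3 - <<'E'
from h import *
plan([.464,-.1742,.085],63)
st,c,T=snap('side','s3.png')
cv2.imwrite('pics/s3z.png',cv2.resize(c['img'][180:320,200:360],None,fx=4,fy=4,interpolation=cv2.INTER_CUBIC)[:,:,::-1])
E
```

```text
t 10.82 tcp [ 0.4638 -0.1753  0.0883] yaw 62.97 j [-29.6  24.8 101.7  -0.   53.6 -92.5] F [-0.1 -0.1 -2.9] w 0.0215
  shift mm [ 3.3  1.1 -0.3] rot [-0.0006  0.0001  0.0001] world d [ 0.2  1.1 -3.3]
```

View pics/s3z.png

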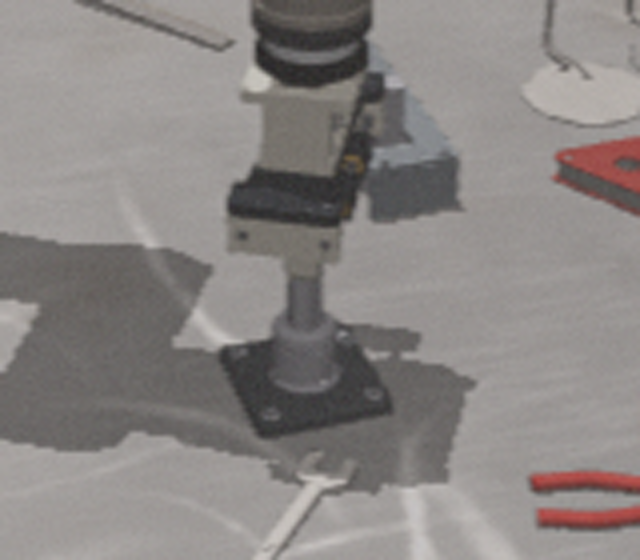

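The first socket goes over the nut, and the picture shows its body around the washer at (305, 360). I'll now press it fully home.

Emit:
step_arm:
  deltas:
    - [10,[1,0,0],[0,0,0]]
    - [10,[2,0,0],[0,0,0]]
    - [10,[3,0,0],[0,0,0]]
    - [10,[3.5,0,0],[0,0,0]]
    - [10,[3.5,0,0],[0,0,0]]

```text
t: 11.5
tcp_pos: [0.4644, -0.1758, 0.0864]
orientation: [-7.3, 89.9, -34.3]
force: [-2.7, 0.3, 9.4]
width: 0.021
```

Emit:
step_arm:
  deltas:
    - [10,[0.5,0,0],[0,0,0]]
    - [10,[1,0,0],[0,0,0]]
    - [10,[1,0,0],[0,0,0]]
    - [10,[1,0,0],[0,0,0]]

```text
t: 12.0
tcp_pos: [0.4648, -0.176, 0.0863]
orientation: [-6.0, 89.8, -33.1]
force: [-3.8, 1.6, 16.7]
width: 0.0214
```

```bash
python3 - <<'E'
from h import *
plan([.464,-.1742,.085],63)
st,c,T=snap('side','s4.png')
cv2.imwrite('pics/s4z.png',cv2.resize(c['img'][180:320,200:360],None,fx=4,fy=4,interpolation=cv2.INTER_CUBIC)[:,:,::-1])
find('side',T,['socket_a_centre','nut_top'])
W=cloud(c,T).reshape(-1,3); 
st,c,T=snap('scene','c4.png')
cv2.imwrite('pics/c4z.png',cv2.resize(c['img'][130:260,180:400],None,fx=3.5,fy=3.5,interpolation=cv2.INTER_CUBIC)[:,:,::-1])
find('scene',T,['socket_a_centre','nut_top'])
W=cloud(c,T); P=W[~np.isnan(W[...,0])]
q=P[(np.hypot(P[:,0]-.462,P[:,1]+.173)<.03)&(P[:,2]>.012)&(P[:,2]<.1)]
print(np.histogram(q[:,2],bins=np.arange(.012,.1,.003)))
r=[(round(z,3),round(np.ptp(q[abs(q[:,2]-z)<.002][:,1])*1000,1)) for z in np.arange(.02,.09,.004) if (abs(q[:,2]-z)<.002).sum()>2]; print(r)
plan([.464,-.1742,.085],63)
E
```

```text
t 12.0 tcp [ 0.4648 -0.176   0.0863] yaw 62.97 j [-29.6  24.9 101.8  -0.   53.1 -92.5] F [-3.8  1.6 16.7] w 0.0214
  shift mm [ 1.3  1.2 -1.5] rot [-0.0005  0.0038  0.0004] world d [-0.8  1.8 -1.3]
mark_of nut_top 0.62 [ 0.4589 -0.173   0.0287] {}
mark_of socket_a_centre 0.88 [0.596  0.2207 0.0546] {}
mark_of socket_a_centre 0.7 [ 0.6014  0.1462 -0.0007] {}
mark_of nut_top 0.74 [ 0.4613 -0.1735  0.0312] {}
(array([34, 15, 11, 14, 15, 14, 16, 12, 11, 19, 14, 11, 17, 28, 40, 10, 10,
       10,  4, 11,  6, 10,  6, 13,  7,  9,  6,  8,  6]), array([0.012, 0.015, 0.018, 0.021, 0.024, 0.027, 0.03 , 0.033, 0.036,
       0.039, 0.042, 0.045, 0.048, 0.051, 0.054, 0.057, 0.06 , 0.063,
       0.066, 0.069, 0.072, 0.075, 0.078, 0.081, 0.084, 0.087, 0.09 ,
       0.093, 0.096, 0.099]))
[(np.float64(0.02), np.float64(25.2)), (np.float64(0.024), np.float64(31.4)), (np.float64(0.028), np.float64(31.9)), (np.float64(0.032), np.float64(27.4)), (np.float64(0.036), np.float64(30.5)), (np.float64(0.04), np.float64(28.8)), (np.float64(0.044), np.float64(29.1)), (np.float64(0.048), np.float64(29.5)), (np.float64(0.052), np.float64(46.4)), (np.float64(0.056), np.float64(40.4)), (np.float64(0.06), np.float64(18.5)), (np.float64(0.064), np.float64(19.5)), (np.float64(0.068), np.float64(18.9)), (np.float64(0.072), np.float64(16.3)), (np.float64(0.076), np.float64(18.2)), (np.float64(0.08), np.float64(18.7)), (np.float64(0.084), np.float64(9.6)), (np.float64(0.088), np.float64(14.3))]
t 12.3 tcp [ 0.4647 -0.176   0.0863] yaw 62.97 j [-29.6  24.9 101.8  -0.   53.1 -92.5] F [-4.2  1.3 16.5] w 0.0214
  shift mm [ 1.3  1.2 -1.5] rot [-0.0005  0.0038  0.0004] world d [-0.7  1.8 -1.3]
```

View pics/s4z.png

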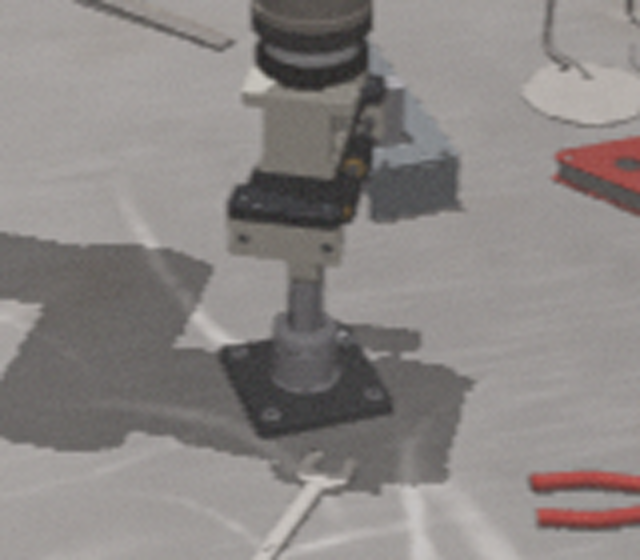

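View pics/c4z.png

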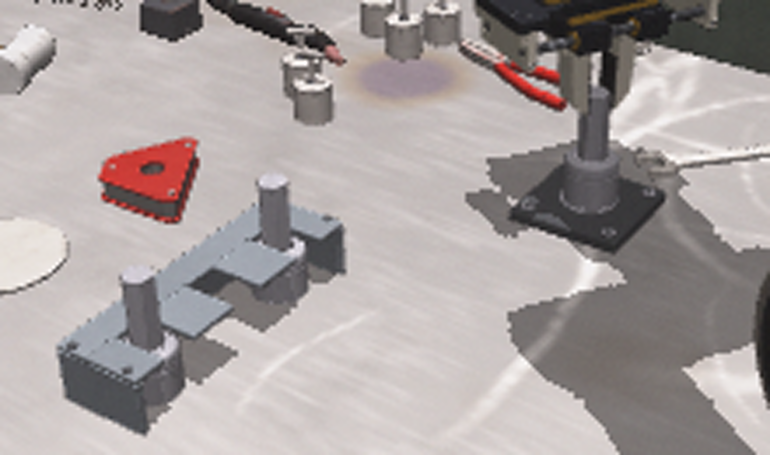

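```bash
python3 - <<'E'
from h import *
print(robot.sign_off()); st=robot.sense(); print(st['t'],st['tcp_pos'],st['force'],st['width'])
E
```

```text
the job is handed in; nothing more can be done
None
the job is handed in; nothing more can be done
```

The first socket I tried, the one from the middle slot, is the one that fits. It is fully home over the nut, and I handed the job in at about 12.3 s with the gripper still holding it and pressing down with about 17 N.

I drew it out through the open front of its slot, turned its flats to match the nut and lowered it on. The other two sockets were never moved; the last scene picture shows both upright in the rack. I left the pliers, wrench and file alone.

**Last checks:**
- **Height:** the tool point (TCP) stopped at 86.3 mm, against 71.5 mm when the socket stood on the table. That puts the rim at about 15 mm, the height of the washer top. The scene depth also shows the top of the socket body at about 55 mm, as expected.
- **Firm stop:** 1 mm more of commanded push raised the force from 9 to 17 N, and the TCP dropped only 0.1 mm. The socket could therefore go no further.
- **Grip:** the opening stayed at about 21.4 mm with a 40 N grip, so it was still held.
- **Disagreements:** a side force of about 4 N and a 0.2° tilt appeared under the final push. The networks did not report the seated socket in either of the last two pictures; the side view gave no socket, and the scene view reported one of the racked sockets plus a false match on the rack. I relied on the pictures, depth, height and force instead.

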